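Centre the pan on the induction plate and point out its start key

TASK

The pan on the portable induction plate was put down too near the front: slide it back, without lifting it, until it stands wholly inside the ring marked on the glass, or the plate will not heat it. Then show me which key starts the plate: bring your fingertips just above the round start key at the right-hand end of the key strip, a few centimetres over it at most, dwell there for two seconds and finish still pointing at it. Never touch the strip with the keys, as a touch would switch the plate on, and leave the other things where they are.

Things in the scene. Friction and masses are not known exactly. Their poses are not given: they have to be found in the camera images.
- pan: round open pan of thin bright steel without handles, 147 across the rim, 120 across the flat base, 37 high, 0.42 kg; it stands loose on the glass. Its wall slopes outward, inside radius about 57 at the floor (2 thick) and 70 at the rim, and is a little faceted. Origin: centre of its underside, z up
- plate: portable induction plate, fixed where it stands, 320 deep (its x) x 290 wide (its y) x 60 high, black glass top on a grey housing. Origin under its centre; its x points away from the touch keys, its y to the left as seen from the keys, z up. Its front, with the keys, faces the robot, turned by up to 0.25 rad
- ring_centre (a point): centre of the thin pale ring marked on the glass, 180 across, on the glass surface (60 above the worktop)
- touch_panel: front strip of the glass top, 75 deep (x) x 290 wide (y), flush with the rest of the glass, with a row of five flat touch keys printed in pale lines; from left to right: padlock, clock, minus, plus and, apart from the others, the start key. It reaches from the plate's front edge to a fine pale line. Origin: middle of the strip, on the glass surface; axes as the plate's. It must not be touched
- start_key (a point): centre, on the glass surface, of the start key: a circle 31 across round a power sign (broken ring with a stroke), at the right-hand end of the row, 74 from the plus key; z up
- pan_lid: glass lid of the pan with a steel loop handle, 148 across, 51 high, lying to the left of the plate; origin under its centre
- salt_shaker: salt shaker with a domed grey cap, 44 across, 90 high, standing close to the right flank of the plate; origin under its centre
- wooden_spoon: wooden spoon, 332 long, 14 high, lying in front of the plate; origin under its middle, length along its own x
- onion: brown onion, 75 across, 77 high, on the right; origin under its centre
- garlic: garlic bulb, 55 across, 55 high, on the right; origin under its centre
- pepper_mill: wooden pepper mill, 58 across, 170 high, on the right; origin under its centre
- oil_bottle: tall glass oil bottle, 60 across, 272 high, on the right; origin under its centre
- mug: white mug with dots, 78 across, 114 over the handle, 93 high, on the left; origin at its underside
- keys: bunch of keys, 104x115x8, left front; origin under its middle

How it is judged:
By the outcome, as a careful person would: the job done as asked, in the order asked, and still so for the second after the job is handed in, with the robot touching nothing.
It also fails if it takes over 48 s, if anything falls off the work surface, if the arm or the gripper's body presses on something with over 40 N, if the wrist force passes 120 N, or if a joint passes its speed limit or range.

ROBOT

A 7-joint arm with a two-finger parallel gripper is mounted at the origin on a cart in front of the work surface, level with it; the furniture and walls round the work are solid. World frame = base frame: x ahead of the robot, y to its left, z up, the work surface at z = 0. Lengths are in m, angles in rad, forces in N, time in s.
With the tool pointing down it reaches from about 0.425 to 0.875 m from the base axis. Payload 4.7 kg.
Tool frame: the origin (TCP) lies at the very end of the fingers, on their centre line; the grasp point (between the pads) lies ctrl.pinch_z behind it (ctrl.pinch_z is the distance from the TCP to the grasp point, in m); x points along the fingers, y is the direction in which the jaws open and shut, and the axes are right-handed (so a half turn about x gives the same grasp; the last joint's range is limited). The gripper opens to 87 mm and grips with 3 to 60 N. Pads are 19 mm wide; open, the fingers measure 117 mm over their backs; the gripper's body (75 mm by 190 mm) begins 51 mm behind the grasp point.
Start: joints at [1.226, 0.321, -0.07, 1.45, 0.023, 1.371, -0.057], TCP at [0.228, -0.609, 0.223] pointing down, gripper open.
Joint ranges: [-2.86, 2.86], [-0.3, 2.09], [-1.38, 1.24], [0.06, 2.45], [-1.56, 4.7], [0.09, 2.05], [-2.69, 2.69]. Speed limits (rad/s): [2.57, 2.57, 3.14, 3.14, 3.14, 3.14, 3.14].

INTERFACE

Orientations are given as a rotation vector (axis times angle).
In Python, from bench import get_state, get_image, camera_info, order, ctrl gives the robot as it stands.
- The arm moves only by the tool jog_arm, never from a script. Its arguments are lists of equal length, an entry for each row: "claw": the finger opening in mm, from 0 to 87; "xyz": the shift along the tool's x, y, z in mm, a list of three; "roll": the turn about the tool's x in degrees. In form: {"claw": [claw, ...], "xyz": [[tx, ty, tz], ...], "roll": [roll, ...]}. A call has 1 to 5 rows; each row is the pose to reach, as a shift and turn from the pose measured when the call began, along the tool's axes at that moment; what a row does not reach only later rows make up. A row lasts 1/10 s, in which the tool goes at most 50 mm and 8.59 degrees, less where a joint would pass 70% of its speed; a pose out of reach is approached as far as the arm can. A call with a gripper value outside its range is refused whole. The fingers move at their own pace and stop on an object; "force" is the grip in N (left out, the last holds). Time passes only in rows, so rows that repeat a pose let the fingers close. It gives the time, the measured TCP pose, the force and the opening at its end, in the units of the state.
- get_state(): the state, without advancing time (a new reading comes with each control period).
- get_image(name): name is "side" or "top"; returns (picture, depth): 400x640x3 uint8, red, green, blue; 400x640 float32, m along the optical axis (not along the pixel's ray), 0 where there is no reading.
- camera_info(name): a dict with "intrinsics" (3x3 intrinsics, pixels), "dist" ([k1, k2, p1, p2, k3] as OpenCV has them; the pictures are not rectified), "rvec" (rotation vector, rad) and "tvec" (3), from world to camera coordinates, as OpenCV has them. Camera axes: x right, y down, z forward; pixel columns grow to the right and rows downward; lengths in m; the calibration is good to about 2 mm. A picture is of the moment at which its call begins. camera_info takes no time and is no camera call.
- order.close_job(): hands the job in, once; it reports no verdict.
The state is a dict: "time": time; "joint_positions": joint angles; "qd": joint speeds; "joint_torque": joint torques, N m; "position": TCP position; "tool_rot": TCP orientation; "ft_force": force on the tool from outside, world axes, zero at the start; "torque": the same for the moment, N m; "grip_width": opening from 0.0 (shut) to 1.0 (fully open).
Only numpy, scipy, OpenCV 4.12 (cv2) and the standard library are available. Lean on these libraries where they do the work, as an engineer would, in place of code of your own. Each camera call takes 0.05 s, during which the arm holds its last target. There are 200 camera calls.

## Working session

There is one attempt and no reset: what is moved stays moved. The work goes in short steps, Python scripts to look and compute and a tool call to move; the robot and the scene stay as the last step left them, time stands still between calls to the robot, and variables do not carry over. Pictures are saved under pics/ and viewed, about 8 in all and at most 12, crops included, and the job is handed in when it is done.

Besides the shell and the picture viewer there is one more tool, called by a JSON object that holds its "fn" and its "kwargs", one argument or row to a line. jog_arm: Moves the arm, as the interface text tells. Its arguments: {"type":"object","properties":{"claw":{"type":"array"},"xyz":{"type":"array"},"roll":{"type":"array"},"force":{"type":"number"}},"required":["claw","xyz","roll"]}

```bash
mkdir -p pics; ls
python3 - <<'E'
from bench import *
import cv2
s=get_state(); print(s, ctrl.pinch_z)
for n in("side","top"):
    im,d=get_image(n); cv2.imwrite(f"pics/{n}0.png",im[:,:,::-1]); c=camera_info(n)
    print(n,c, (-cv2.Rodrigues(c['rvec'])[0].T@c['tvec'].reshape(3,1)).ravel(), (d>0).mean())
E
```

```text
pics
{'time': 0.0, 'joint_positions': array([ 1.22612451,  0.32181841, -0.07008247,  1.45166953,  0.02262388,
        1.37080999, -0.05687203]), 'qd': array([-0.00145658,  0.00052612, -0.00032965,  0.0002003 ,  0.00149607,
        0.00014928,  0.00032255]), 'joint_torque': array([ 3.54595513e-04, -4.91280949e+01, -4.03487189e-01, -3.12529707e+01,
       -6.38422254e-02,  4.38267749e-02,  1.71854363e-04]), 'position': array([ 0.22797903, -0.60811392,  0.22146724]), 'tool_rot': array([ 2.02619963,  0.36948889, -2.02715268]), 'ft_force': array([-0.40742234, -0.06623691,  0.3845468 ]), 'torque': array([-0.03378828, -0.00128912, -0.01316254]), 'grip_width': 1.000480287957618} 0.0187
side {'intrinsics': array([[485.9989845 ,   0.        , 323.61782925],
       [  0.        , 485.9989845 , 196.24460727],
       [  0.        ,   0.        ,   1.        ]]), 'dist': array([-0.11068047,  0.        ,  0.        ,  0.        ,  0.        ]), 'rvec': array([ 2.12810641, -0.07641107,  0.02099953]), 'tvec': array([-0.50198855,  0.08963068,  1.41368535])} [ 0.44076828 -1.18146526  0.81755463] 0.99615234375
top {'intrinsics': array([[401.20669349,   0.        , 325.29527372],
       [  0.        , 401.20669349, 201.36645333],
       [  0.        ,   0.        ,   1.        ]]), 'dist': array([0.00220408, 0.        , 0.        , 0.        , 0.        ]), 'rvec': array([ 2.08559478, -2.14332887,  0.22834401]), 'tvec': array([0.01503238, 0.53805746, 1.13907669])} [0.29119896 0.01185926 1.22567941] 0.9960625
```

View pics/top0.png

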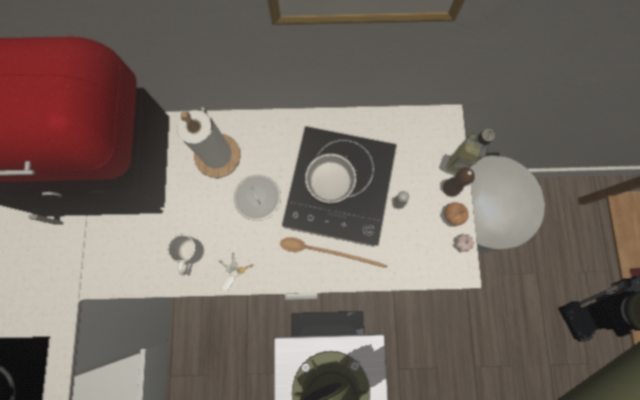

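View pics/side0.png

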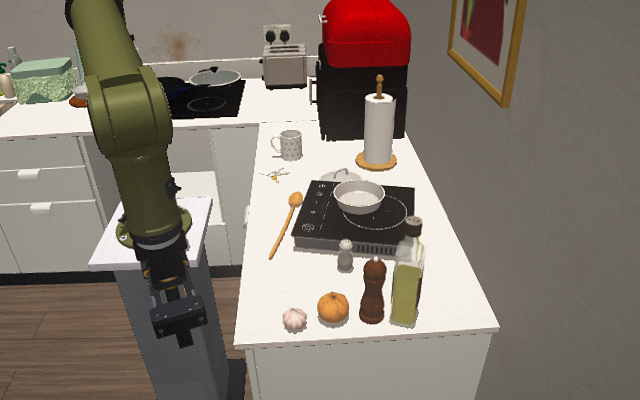

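Top: plate about (340,185), turned; ring centred around (345,168), pan (331,178), start key about (369,231). Side: objects as described; arm parked to the front right. Now measuring.

```bash
cat > h.py <<'E'
from bench import *
import cv2, numpy as np
def cast(n,uv,z):
    c=camera_info(n); R=cv2.Rodrigues(c['rvec'])[0]; o=-R.T@c['tvec']
    p=cv2.undistortPoints(np.float64(uv).reshape(-1,1,2),c['intrinsics'],c['dist'])[:,0]
    r=np.c_[p,np.ones(len(p))]@R
    return o+r*((z-o[2])/r[:,2])[:,None]
def proj(n,P):
    c=camera_info(n); return cv2.projectPoints(np.float64(P).reshape(-1,1,3),c['rvec'],c['tvec'],c['intrinsics'],c['dist'])[0][:,0]
def circ(p):
    A=np.c_[2*p[:,:2],np.ones(len(p))]; s=np.linalg.lstsq(A,(p[:,:2]**2).sum(1),rcond=None)[0]
    return s[:2],np.sqrt(s[2]+s[:2]@s[:2])
def ortho(n,z,x0,x1,y0,y1,m=.0005):
    "rectified view of plane z: rows down = -x, cols right = -y"
    xs=np.arange(x1,x0,-m); ys=np.arange(y1,y0,-m); Y,X=np.meshgrid(ys,xs)
    uv=proj(n,np.stack([X,Y,np.full_like(X,z)],-1).reshape(-1,3)).astype(np.float32).reshape(*X.shape,2)
    im=get_image(n)[0]
    return cv2.remap(im,uv[...,0],uv[...,1],cv2.INTER_CUBIC)
E
python3 - <<'E'
from h import *
for n in("top","side"):
    o=ortho(n,.06,.32,.72,-.22,.2)
    o=cv2.convertScaleAbs(o,alpha=1.5); cv2.imwrite(f"pics/o_{n}.png",o[:600,:,::-1] if 0 else cv2.resize(o[:,:,::-1],(630,600)))
a,b=[cv2.imread(f"pics/o_{n}.png") for n in("top","side")]
cv2.imwrite("pics/o.png",cv2.resize(np.hstack([a,b]),(800,381)))
print(cv2.Rodrigues(get_state()['tool_rot'])[0].round(3))
for nm,uv,z in [("bottle",(487,135),.272),("mill",(466,174),.17),("onion",(456,213),.05),("garlic",(463,242),.03),("salt",(402,197),.09),("spoon",(386,266),.01),("lid",(257,195),.03),("towel",(191,122),.25)]: print(nm,cast("top",[uv],z)[0].round(3))
E
```

```text
[[-0.     0.351 -0.936]
 [ 0.001 -0.936 -0.351]
 [-1.    -0.001  0.   ]]
bottle [ 0.653 -0.41   0.272]
mill [ 0.58  -0.385  0.17 ]
onion [ 0.494 -0.388  0.05 ]
garlic [ 0.409 -0.407  0.03 ]
salt [ 0.538 -0.222  0.09 ]
spoon [ 0.345 -0.176  0.01 ]
lid [0.569 0.208 0.03 ]
towel [0.717 0.344 0.25 ]
```

View pics/o.png

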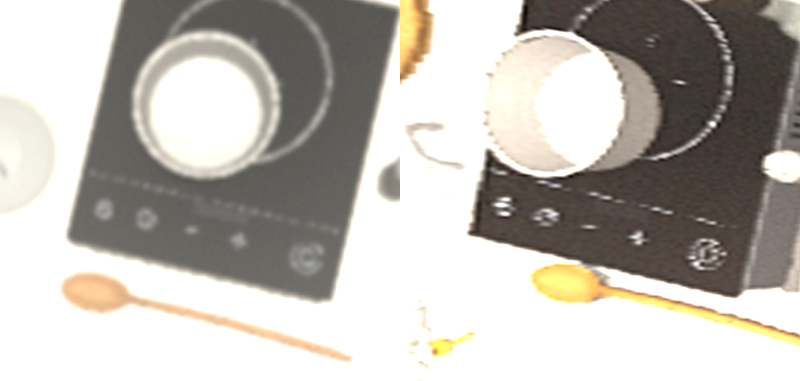

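The ortho views show the ring's visible arc (centre near (247,73)), pan rim centre near (207,105) and start key at (307,256); both views agree. Fitting circles now.

```bash
cat >> h.py <<'E'
M=.0005
def fit(n,z,c,R,bad=None,thr=25,tol=.008):
    x0,x1,y0,y1=.32,.78,-.22,.2
    g=cv2.cvtColor(ortho(n,z,x0,x1,y0,y1),cv2.COLOR_RGB2GRAY)
    t=cv2.morphologyEx(g,cv2.MORPH_TOPHAT,np.ones((21,21)))
    r,k=np.nonzero(t>thr); p=np.c_[x1-r*M,y1-k*M]
    c=np.array(c)
    for i in range(8):
        e=abs(np.linalg.norm(p-c,axis=1)-R)<(tol if i<4 else tol/2)
        if bad is not None: e&=np.linalg.norm(p-bad,axis=1)>.082
        q=p[e]; 
        f=__import__('scipy.optimize').optimize.least_squares(lambda v:np.linalg.norm(q-v,axis=1)-R,c,loss='soft_l1',f_scale=.001); c=f.x
    return c.round(4),len(q),(np.linalg.norm(q-c,axis=1)-R).std().round(4),circ(q)[1].round(4)
E
python3 - <<'E'
from h import *
for n in("top","side"):
    print(n,"pan",fit(n,.097,(.61 if n=='top' else .59,-.015),.0735))
    print(n,"ring",fit(n,.06,(.644,-.06),.09,bad=(.61,-.017) if n=='top' else (.612,.05)))
    print(n,"key",fit(n,.06,(.452,-.121),.0155,tol=.005))
E
```

```text
top pan (array([ 0.5961, -0.0152]), 4517, np.float64(0.0018), np.float64(0.071))
top ring (array([ 0.6395, -0.0558]), 4174, np.float64(0.0016), np.float64(0.0887))
top key (array([ 0.452, -0.121]), 0, np.float64(nan), np.float64(0.0))
side pan (array([ 0.6051, -0.017 ]), 3842, np.float64(0.0017), np.float64(0.0717))
side ring (array([ 0.6426, -0.0561]), 8353, np.float64(0.0019), np.float64(0.0891))
side key (array([ 0.453 , -0.1228]), 1226, np.float64(0.0013), np.float64(0.0156))
  ret = _var(a, axis=axis, dtype=dtype, out=out, ddof=ddof,
  arrmean = um.true_divide(arrmean, div, out=arrmean,
  ret = ret.dtype.type(ret / rcount)
```

{"fn": "jog_arm", "kwargs": {
  "claw": [60,60,60,60,60],
  "xyz": [
    [-10,-30,-40],
    [-20,-60,-79],
    [-20,-91,-119],
    [-20,-121,-159],
    [-20,-151,-199]
  ],
  "roll": [-5,-10,-15,-20,-25]
}}

```text
time: 1.0
position: [0.3614, -0.3971, 0.2429]
tool_rot: [1.751, 0.738, -1.751]
ft_force: [1.6, 0.8, -0.9]
grip_width: 0.705
```

```bash
cat >> h.py <<'E'
def go(p,ydir=None):
    s=get_state(); R=cv2.Rodrigues(s['tool_rot'])[0]
    print('t',round(s['time'],2),'pos',s['position'].round(4),'y',R[:,1].round(3),'F',s['ft_force'].round(1),'w',round(s['grip_width'],2),'q',s['joint_positions'].round(2))
    print('shift mm',(R.T@(np.array(p)-s['position'])*1000).round(1))
E
python3 -c "
from h import *
go((.6,-.016,.2))"
```

```text
t 1.0 pos [ 0.3614 -0.3971  0.2429] y [ 0.716 -0.698  0.001] F [ 1.6  0.8 -0.9] w 0.71 q [ 1.03  0.08 -0.26  1.7   0.02  1.37 -0.01]
shift mm [  42.7  -95.  -439.5]
```

{"fn": "jog_arm", "kwargs": {
  "claw": [60,60,60,60,60],
  "xyz": [
    [5,-10,-45],
    [10,-20,-90],
    [20,-30,-135],
    [25,-40,-180],
    [30,-50,-225]
  ],
  "roll": [0,0,0,0,0]
}}

```text
time: 1.5
position: [0.4833, -0.1994, 0.2129]
tool_rot: [1.751, 0.737, -1.751]
ft_force: [-0.0, -0.7, 0.1]
grip_width: 0.69
```

```bash
python3 -c "
from h import *
go((.6,-.016,.18))"
```

```text
t 1.5 pos [ 0.4833 -0.1994  0.2129] y [ 0.716 -0.698  0.002] F [-0.  -0.7  0.1] w 0.69 q [ 0.79  0.08 -0.47  1.77  0.04  1.31 -0.46]
shift mm [  32.7  -44.5 -212.9]
```

{"fn": "jog_arm", "kwargs": {
  "claw": [60,60,60,60,60],
  "xyz": [
    [6,-10,-45],
    [15,-20,-90],
    [20,-30,-135],
    [30,-38,-180],
    [33,-44,-213]
  ],
  "roll": [0,0,0,0,0]
}}

```text
time: 2.0
position: [0.6011, -0.013, 0.179]
tool_rot: [1.75, 0.74, -1.749]
ft_force: [-0.0, -0.2, -1.1]
grip_width: 0.689
```

Run:
```python
from h import *
go((.6,-.016,.078))
a=ortho("side",.097,.45,.75,-.2,.15)
cv2.imwrite("pics/c1.png",get_image("side")[0][120:300,260:460,::-1].repeat(3,0).repeat(3,1))
```

```text
t 2.0 pos [ 0.6011 -0.013   0.179 ] y [ 0.718 -0.696  0.001] F [-0.  -0.2 -1.1] w 0.69 q [ 0.49  0.3  -0.61  1.62  0.18  1.28 -0.93]
shift mm [101.    1.3   2.9]
```

View pics/c1.png

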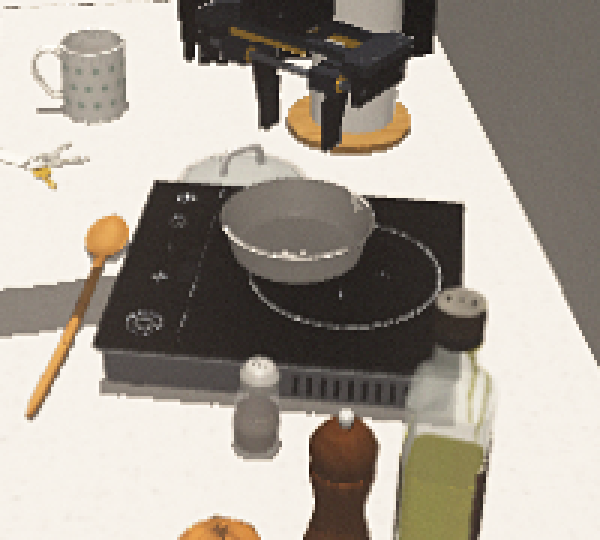

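The picture shows the open fingers ((265,115) and (330,140) in the crop) centred above the pan. Descending inside it.

{"fn": "jog_arm", "kwargs": {
  "claw": [60,60,60,60,60],
  "xyz": [
    [25,1,3],
    [50,1,3],
    [75,1,3],
    [95,1,3],
    [101,1,3]
  ],
  "roll": [0,0,0,0,0]
}}

```text
time: 2.6
position: [0.5985, -0.0132, 0.0759]
tool_rot: [1.746, 0.748, -1.749]
ft_force: [0.1, 0.6, 0.6]
grip_width: 0.691
```

{"fn": "jog_arm", "kwargs": {
  "claw": [70,78,87,87,87],
  "xyz": [
    [0,0,0],
    [0,0,0],
    [0,0,0],
    [0,0,0],
    [0,0,0]
  ],
  "roll": [0,0,0,0,0],
  "force": 10
}}

```text
time: 3.1
position: [0.599, -0.0133, 0.0767]
tool_rot: [1.747, 0.747, -1.748]
ft_force: [-0.2, 0.2, -0.5]
grip_width: 0.979
```

```bash
python3 -c "
from h import *
go((.641,-.056,.076))"
```

```text
t 3.1 pos [ 0.599  -0.0133  0.0767] y [ 0.721 -0.693 -0.003] F [-0.2  0.2 -0.5] w 0.98 q [ 0.47  0.39 -0.59  1.73  0.24  1.1  -0.96]
shift mm [ 0.5 59.9  1.7]
```

{"fn": "jog_arm", "kwargs": {
  "claw": [87,87,87,87,87],
  "xyz": [
    [0,4,0],
    [0,10,0],
    [0,16,0],
    [0,23,1],
    [0,30,1]
  ],
  "roll": [0,0,0,0,0]
}}

```text
time: 3.6
position: [0.62, -0.0344, 0.0767]
tool_rot: [1.746, 0.749, -1.748]
ft_force: [-3.7, 3.1, 3.9]
grip_width: 0.999
```

{"fn": "jog_arm", "kwargs": {
  "claw": [87,87,87,87,87],
  "xyz": [
    [0,7,0],
    [0,14,1],
    [0,21,1],
    [0,27,1],
    [0,31,1]
  ],
  "roll": [0,0,0,0,0]
}}

```text
time: 4.1
position: [0.6421, -0.0571, 0.0766]
tool_rot: [1.747, 0.748, -1.749]
ft_force: [-3.5, 4.0, 3.9]
grip_width: 0.999
```

Run:
```python
from h import *
go((.641,-.056,.078))
cv2.imwrite("pics/c2.png",get_image("side")[0][120:300,260:460,::-1].repeat(3,0).repeat(3,1))
```

```text
t 4.1 pos [ 0.6421 -0.0571  0.0766] y [ 0.721 -0.693 -0.004] F [-3.5  4.   3.9] w 1.0 q [ 0.48  0.48 -0.56  1.61  0.27  1.14 -0.91]
shift mm [-1.4 -1.6 -0. ]
```

View pics/c2.png

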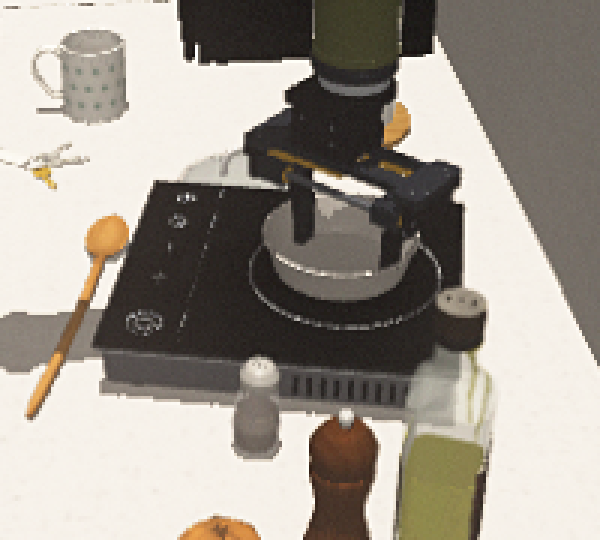

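The pan has slid; its base (centre about (340,260)) appears inside the ring. Release and rise, then check.

{"fn": "jog_arm", "kwargs": {
  "claw": [75,60,60,60,60],
  "xyz": [
    [0,-2,0],
    [0,-2,0],
    [-10,-2,0],
    [-45,-2,0],
    [-80,-2,0]
  ],
  "roll": [0,0,0,0,0]
}}

```text
time: 4.65
position: [0.6407, -0.0569, 0.1573]
tool_rot: [1.746, 0.748, -1.75]
ft_force: [0.0, 0.5, 1.1]
grip_width: 0.707
```

Run:
```python
from h import *
go((.453,-.122,.16))
```

```text
t 4.65 pos [ 0.6407 -0.0569  0.1573] y [ 0.721 -0.693 -0.004] F [0.  0.5 1.1] w 0.71 q [ 0.5   0.4  -0.58  1.53  0.22  1.27 -0.88]
shift mm [ -2.3 -90.2 177. ]
```

{"fn": "jog_arm", "kwargs": {
  "claw": [30,10,0,0,0],
  "xyz": [
    [-20,-18,35],
    [-20,-36,70],
    [-15,-54,105],
    [-10,-72,140],
    [-5,-90,177]
  ],
  "roll": [0,0,0,0,0]
}}

```text
time: 5.15
position: [0.452, -0.1227, 0.1632]
tool_rot: [1.746, 0.746, -1.748]
ft_force: [0.4, -0.8, 1.2]
grip_width: 0.322
```

Run:
```python
from h import *
go((.453,-.122,.084))
s=get_image("side")[0][130:280,280:440,::-1].repeat(4,0).repeat(4,1)
t=get_image("top")[0][110:260,270:430,::-1].repeat(4,0).repeat(4,1)
cv2.imwrite("pics/c3.png",cv2.resize(np.hstack([s,t]),(800,375)))
for n in("top","side"): print(n,"pan",fit(n,.097,(.641,-.056),.0735))
```

```text
t 5.15 pos [ 0.452  -0.1227  0.1632] y [ 0.721 -0.693 -0.002] F [ 0.4 -0.8  1.2] w 0.32 q [ 0.77 -0.   -0.56  1.94 -0.    1.2  -0.55]
shift mm [79.2  0.4 -1.3]
top pan (array([ 0.6336, -0.0463]), 4745, np.float64(0.0018), np.float64(0.0709))
side pan (array([ 0.6395, -0.0525]), 5081, np.float64(0.002), np.float64(0.0719))
```

View pics/c3.png

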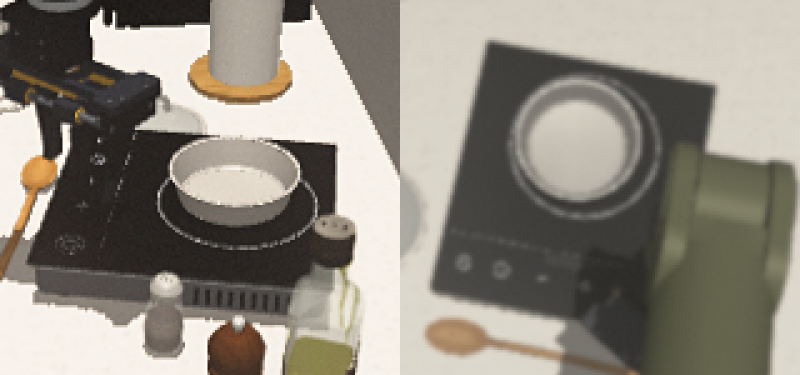

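Pan looks inside the ring in both views (side: base well within; top: rim (575,140) against ring (585,147)), though my fits differ by a few mm; checking with depth and a refit of the ring.

Run:
```python
from h import *
for n in("top","side"):
    d=get_image(n)[1]; c=camera_info(n); R=cv2.Rodrigues(c['rvec'])[0]
    v,u=np.mgrid[:400,:640]; p=cv2.undistortPoints(np.c_[u.ravel(),v.ravel()].astype(float).reshape(-1,1,2),c['intrinsics'],c['dist'])[:,0]
    W=((np.c_[p,np.ones(len(p))]*d.reshape(-1,1))-c['tvec'])@R
    k=(np.hypot(W[:,0]-.64,W[:,1]+.055)<.1)
    g=k&(np.hypot(W[:,0]-.64,W[:,1]+.055)>.085); print(n,'glass z',np.median(W[g,2]).round(4))
    for lo,hi in((.085,.105),(.09,.105)):
        q=W[k&(W[:,2]>lo)&(W[:,2]<hi)]; ctr,r=cv2.minEnclosingCircle(q[:,:2].astype(np.float32)); cc,rr=circ(q); print(len(q),np.round(ctr,4),round(r,4),cc.round(4),rr.round(4))
    print('ring',fit(n,.06,(.641,-.056),.09,thr=15,tol=.006,bad=(.65,-.05) if n=='top' else (.64,-.03)))
```

```text
top glass z 0.0587
379 [ 0.6372 -0.048 ] 0.0737 [ 0.6362 -0.048 ] 0.0698
308 [ 0.6372 -0.048 ] 0.0737 [ 0.6366 -0.048 ] 0.0704
ring (array([ 0.6411, -0.0562]), 7500, np.float64(0.0017), np.float64(0.0895))
side glass z 0.0589
437 [ 0.6382 -0.0474] 0.077 [ 0.6398 -0.0489] 0.0695
305 [ 0.6382 -0.0474] 0.077 [ 0.6397 -0.049 ] 0.0703
ring (array([ 0.6432, -0.0558]), 7635, np.float64(0.0016), np.float64(0.0897))
```

Rim is ~9 mm off centre, against 16.5 mm allowed: inside with margin. Now pointing: fingers closed, to about 26 mm above the key.

{"fn": "jog_arm", "kwargs": {
  "claw": [0,0,0,0,0],
  "xyz": [
    [20,0,-1],
    [40,0,-1],
    [58,0,-1],
    [70,0,-1],
    [77,0,-1]
  ],
  "roll": [0,0,0,0,0]
}}

```text
time: 6.05
position: [0.4552, -0.1199, 0.0852]
tool_rot: [1.746, 0.751, -1.747]
ft_force: [-0.5, -0.2, 0.2]
grip_width: 0.006
```

{"fn": "jog_arm", "kwargs": {
  "claw": [0,0,0,0,0],
  "xyz": [
    [0,0,0],
    [0,0,0],
    [0,0,0],
    [0,0,0],
    [0,0,0]
  ],
  "roll": [0,0,0,0,0]
}}

```text
time: 6.55
position: [0.4555, -0.1201, 0.0857]
tool_rot: [1.746, 0.75, -1.747]
ft_force: [-0.3, 0.4, -1.0]
grip_width: 0.006
```

Run:
```python
from h import *
go((.453,-.122,.084))
cv2.imwrite("pics/c4.png",get_image("side")[0][130:280,260:440,::-1].repeat(4,0).repeat(4,1))
```

```text
t 6.55 pos [ 0.4555 -0.1201  0.0857] y [ 0.723 -0.691 -0.004] F [-0.3  0.4 -1. ] w 0.01 q [ 0.75  0.09 -0.57  2.02  0.05  1.04 -0.6 ]
shift mm [ 1.7 -0.5  3.1]
```

View pics/c4.png

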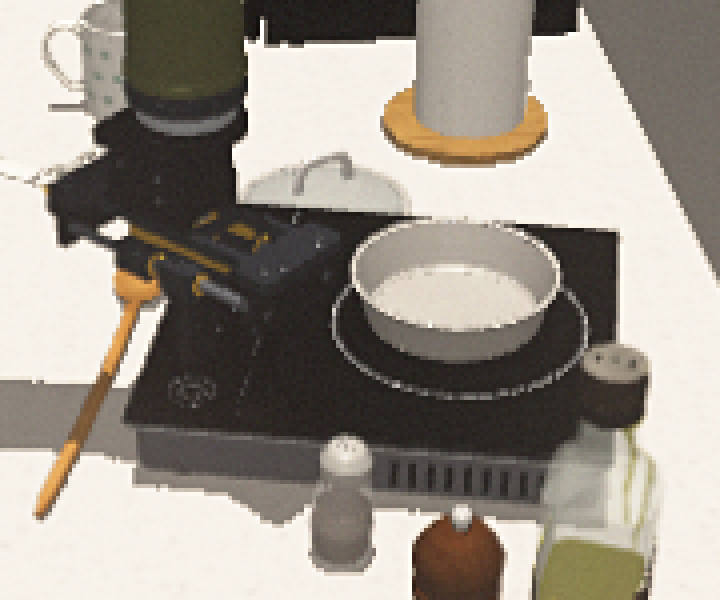

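Closed fingertips end just above the start key (about (190,390)); pan, shaker and spoon are undisturbed. A 3 mm correction, then dwell.

{"fn": "jog_arm", "kwargs": {
  "claw": [0,0,0,0,0],
  "xyz": [
    [0,0,3],
    [0,0,3],
    [0,0,3],
    [0,0,3],
    [0,0,3]
  ],
  "roll": [0,0,0,0,0]
}}

```text
time: 7.1
position: [0.4533, -0.1222, 0.0856]
tool_rot: [1.746, 0.75, -1.747]
ft_force: [0.6, 0.3, -0.5]
grip_width: 0.005
```

{"fn": "jog_arm", "kwargs": {
  "claw": [0,0,0,0,0],
  "xyz": [
    [0,0,0],
    [0,0,0],
    [0,0,0],
    [0,0,0],
    [0,0,0]
  ],
  "roll": [0,0,0,0,0]
}}

```text
time: 7.6
position: [0.4534, -0.1222, 0.0856]
tool_rot: [1.746, 0.75, -1.747]
ft_force: [0.8, 0.8, 0.3]
grip_width: 0.006
```

{"fn": "jog_arm", "kwargs": {
  "claw": [0,0,0,0,0],
  "xyz": [
    [0,0,0],
    [0,0,0],
    [0,0,0],
    [0,0,0],
    [0,0,0]
  ],
  "roll": [0,0,0,0,0]
}}

```text
time: 8.1
position: [0.4533, -0.1222, 0.0856]
tool_rot: [1.746, 0.75, -1.747]
ft_force: [0.5, -0.1, -0.2]
grip_width: 0.004
```

{"fn": "jog_arm", "kwargs": {
  "claw": [0,0,0,0,0],
  "xyz": [
    [0,0,0],
    [0,0,0],
    [0,0,0],
    [0,0,0],
    [0,0,0]
  ],
  "roll": [0,0,0,0,0]
}}

```text
time: 8.6
position: [0.4533, -0.1222, 0.0856]
tool_rot: [1.746, 0.75, -1.747]
ft_force: [-0.8, -0.6, -0.2]
grip_width: 0.006
```

{"fn": "jog_arm", "kwargs": {
  "claw": [0,0,0,0,0],
  "xyz": [
    [0,0,0],
    [0,0,0],
    [0,0,0],
    [0,0,0],
    [0,0,0]
  ],
  "roll": [0,0,0,0,0]
}}

```text
time: 9.1
position: [0.4534, -0.1222, 0.0856]
tool_rot: [1.746, 0.75, -1.747]
ft_force: [0.6, -0.1, 0.1]
grip_width: 0.006
```

{"fn": "jog_arm", "kwargs": {
  "claw": [0,0,0,0,0],
  "xyz": [
    [0,0,0],
    [0,0,0],
    [0,0,0],
    [0,0,0],
    [0,0,0]
  ],
  "roll": [0,0,0,0,0]
}}

```text
time: 9.6
position: [0.4534, -0.1222, 0.0855]
tool_rot: [1.746, 0.75, -1.747]
ft_force: [-0.3, -1.0, -0.2]
grip_width: 0.005
```

Run:
```python
from h import *
go((.453,-.122,.084))
print(order.close_job())
```

```text
t 9.6 pos [ 0.4534 -0.1222  0.0855] y [ 0.723 -0.691 -0.004] F [-0.3 -1.  -0.2] w 0.01 q [ 0.75  0.09 -0.56  2.03  0.05  1.04 -0.6 ]
shift mm [ 1.6 -0.4  0.1]
the job is handed in; nothing more can be done
None
```

I slid the pan back into the ring by pushing its wall from inside with the open fingers, without lifting it. Then I closed the fingers and held them about 25 mm above the start key for over 2 s. The job was handed in at 9.6 s with the arm still pointing at the key.

- **Pan:** my estimates of how far the pan sits off the ring's centre disagree, from 5 to 11 mm, with depth giving about 9 mm. The rim has 16.5 mm of allowance, so it is inside on every estimate, by at least about 5 mm. I did not measure it again after moving to the key; the later picture showed it standing undisturbed.
- **Pointing:** the fingertips ended within 1 mm of my estimate of the key's centre. That estimate comes from the side camera's circle fit plus a reading by eye, because the fit in the top view found no key pixels.
- **Contact:** the last force readings were about 1 N or less, with no sign of touching anything. The most I read was about 7 N, while sliding the pan. The nearby things in the last picture had not moved; I did not measure each one.

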